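# Trial-fit a taper-shank polishing arbor and drift it free

### The job

Trial-fit the polishing arbor in the upright taper spindle: take it from the grey stand, enter its shank with the wide faces of its head in line with the wedge's travel, and while pressing lightly twist it counter-clockwise (seen from above) until its tang drops into the hidden drive slot, then push it firmly home, flange down on the spindle, and let go. Then free the stuck arbor without touching it, by pushing the red-tabbed wedge all the way in through the slot, and stand the arbor back fully down and upright in the grey stand, leaving the wedge in. Never force it: do not press hard before the tang has dropped in, and leave the yellow cast, the white tape and the wax jar where they are.

Things in the scene. Friction and masses are not known exactly. Their poses are not given: they have to be found in the camera images.
- arbor_grip (a point): Centre of the grip head of the loose polishing arbor (about 0.09 kg, 134 mm long, standing upright, z up): aluminium block 26 (x) x 18 (y) x 44 (z) mm with dark rings, gripped from above across its 18 mm (y); this point is half-way up it. A green polishing point, 17 mm wide and high, stands on it. The brass flange below is 22 to 27 mm under this point.
- arbor_flange (a point): Centre of the underside of the arbor's brass flange (40 mm across, 5 mm thick), 27 mm below arbor_grip. Under it the steel taper shank, 32 mm across at the flange, narrowing to 24 mm over 30 mm.
- arbor_nose (a point): Lower tip of the arbor, 95 mm below arbor_grip: a round nose 6 mm across and 24 mm long; above it the flat tang, 14 mm high, 21 (x) x 6 (y) mm, its long side along x like the head's 26 mm. A half turn fits just as well.
- spindle: Grey upright taper spindle, fixed on a dark base plate 250 x 78 x 8 mm. Origin on the counter under the spindle's axis, z up, x the way the wedge is driven. Housing 64 mm across, 88 mm high. An 18 mm wide slot runs through its foot along x, the wedge in it. Contact force on the arbor (jaws, drive slot and wedge included) must stay under 70 N.
- spindle_mouth (a point): Centre of the spindle's mouth, on its axis 88 mm above the counter; bore about 35 mm across. Low in the bore, 33 to 41 mm above the counter, a fixed bush with a chamfered 7.5 mm hole guides the nose. Seated, the arbor's flange lies on the mouth, arbor_grip 27 mm above this point.
- drive_slot (a point): Top of the hidden steel drive slot, on the axis 58 mm above the counter; 8 mm wide. It stands 0.4 to 1.0 rad counter-clockwise (from above) from the spindle's x (axes given: the spindle's); 0.25 N m of friction holds it. A tang across it rests on it (arbor_grip 129 mm above the counter): press under 10 N. A tang within about 0.08 rad of it drops in.
- jaws (a point): Middle of four sprung brass jaws round the bore, on the axis 69 mm above the counter. They meet the taper 9 mm above the seated position; from there the push rises to about 10 to 16 N, less while twisting a little to and fro. Seated, they hold the arbor against a pull of about 8 N.
- wedge_tab (a point): Grip point of the red tab on the robot's end of the wedge: 20 (x) x 16 (y) mm, from 9 to 55 mm above the counter, this point 40 mm above it and 126 to 130 mm from the spindle's axis at the start, on its -x side. Axes as the spindle's. Grip it from above across y, or push it along +x.
- wedge (a joint): Travel of the captive steel wedge along the spindle's +x, in m: 0 to 0.004 at the start, 0.048 at its stop (fully in). Sliding friction 2 N. Its 15 degree ramp meets the nose of the seated arbor after about 6 mm and lifts the arbor about 11 mm, off the jaws' grip; driving takes about 5 to 15 N. It stays where left.
- stand_mouth (a point): Centre of the hole's mouth on top of the grey parking stand, a fixed block 64 x 64 x 76 mm. Hole 35 mm across, right through. The arbor hangs in it by its flange, arbor_grip 27 mm above this point.
- cast_mid (a point): Centre of a yellow plaster cast of a jaw, 53 x 68 x 29 mm, bystander.
- tape_mid (a point): Centre of a lying roll of white tape, 52 mm across, 18 mm high, bystander.
- wax_jar_mid (a point): Centre of a small white wax jar, 51 mm across, 24 mm high, bystander.

How it is judged:
By the outcome, as a careful person would: the job done as asked, in the order asked, and still so for the second after the job is handed in, with the robot touching nothing.
It also fails if it takes over 70 s, if anything falls off the work surface, if the arm or the gripper's body presses on something with over 40 N, if the wrist force passes 120 N, or if a joint passes its speed limit or range.

### The arm

A 7-joint arm with a two-finger parallel gripper is mounted at the origin on a cart in front of the work surface, level with it; the furniture and walls round the work are solid. World frame = base frame: x ahead of the robot, y to its left, z up, the work surface at z = 0. Lengths are in m, angles in rad, forces in N, time in s.
With the tool pointing down it reaches from about 0.375 to 0.925 m from the base axis. Payload 3.1 kg.
Tool frame: the origin (TCP) lies between the finger pads; the fingertips stand 19 mm ahead of it and the grasp point (between the pads) is the TCP; z points along the fingers, y is the direction in which the jaws open and shut (so a half turn about z gives the same grasp; the last joint's range is limited). The gripper opens to 85 mm and grips with 20 to 120 N. Pads are 22 mm wide; open, the fingers measure 114 mm over their backs; the gripper's body (76 mm by 85 mm) begins 54 mm behind the grasp point. The pads swing forward as they close: fully open they stand 13 mm farther back than shut.
Start: joints at [1.114, 0.383, 0.044, 1.598, -0.018, 1.161, -0.05], TCP at [0.228, -0.609, 0.25] pointing down, gripper open.
Joint ranges: [-2.61, 2.61], [-0.41, 2.15], [-1.48, 1.57], [0, 2.5], [-1.57, 4.71], [0.05, 1.97], [-2.85, 2.85]. Speed limits (rad/s): [2.79, 2.79, 3.14, 3.14, 3.14, 3.14, 3.14].

### API

Orientations are given as a unit quaternion [x, y, z, w].
In Python, from bench import move_ptp, movel, move_j, move_gripper, pause, inverse_kinematics, read_camera, camera_params, MotionError, sign_off, look_for, tip_of, read_time_s, read_qpos, read_joint_vel, read_effort, read_eef_pos, read_tcp_rot, read_ft_force, read_ft_torque, read_finger_gap gives the robot as it stands. Calls block until the motion is done:
- move_ptp(position, orientation): joint-space move of the TCP to a pose.
- movel(position, orientation=None, speed=0.15): straight line of the TCP; orientation=None keeps the orientation; speed is the mean speed in m/s.
- move_j(angles): joint-space move.
- move_gripper(opening, effort=None): finger opening in m; effort is the grip in N (None keeps the last); returns when the fingers have stopped.
- pause(seconds).
- inverse_kinematics(position, orientation): joint angles nearest the present ones, or None.
- read_camera(name): name is "side" or "top" or "wrist"; returns the picture (384x512x3 uint8, red, green, blue); there is no depth.
- camera_params(name): a dict with "K" (3x3 intrinsics, pixels), "camera_from_world" (4x4, takes a point from world to camera coordinates). Camera axes: x right, y down, z forward; pixel columns grow to the right and rows downward; lengths in m; the calibration is good to about 2 mm. A picture is of the moment at which its call begins: read the wrist's pose just before it. camera_params takes no time and is no camera call; for the wrist camera it gives the pose at the moment of the call.
A pose or a line that the arm cannot do raises MotionError and nothing moves.
- sign_off(): hands the job in, once; it reports no verdict.
Trained networks look in the newest picture that a camera, given by its name, has taken for a name from the list of things; names that differ only in an ending like _2 or _b are one class to them, and where a whole thing is asked for, a point or a joint stands for the part that bears it (a point fixed in the world has none). Each returns a list of dicts, best first, with "confidence" (0 to 1); they miss things now and then, are a little off and sometimes report something else, mostly with a low value. They report only what shows in the picture. A call takes as long as a camera call.
- look_for(camera, name): "at" ([column, row] in pixels, amid what is visible of it).
- tip_of(camera, name): "at" ([column, row] in pixels: a listed point, or the origin of a listed thing).
Readings, each from a call of its own:
- read_time_s(): time.
- read_qpos(): joint angles.
- read_joint_vel(): joint speeds.
- read_effort(): joint torques, N m.
- read_eef_pos(): TCP position.
- read_tcp_rot(): TCP orientation.
- read_ft_force(): force on the tool from outside, world axes, zero at the start.
- read_ft_torque(): the same for the moment, N m.
- read_finger_gap(): finger opening in m.
Only numpy, scipy, OpenCV 4.12 (cv2) and the standard library are available. Lean on these libraries where they do the work, as an engineer would, in place of code of your own. Each camera call takes 0.05 s, during which the arm holds its last target.

## Working session

There is one attempt and no reset: what is moved stays moved. The work goes in short steps, each a Python script; the robot and the scene stay as the last script left them, time stands still between calls to the robot, and variables do not carry over. Pictures are saved under pics/ and viewed, and the job is handed in when it is done.

```bash
ls; mkdir -p pics
cat > h.py <<'E'
from bench import *
import numpy as np, cv2
from scipy.spatial.transform import Rotation as R
def save(n,im,): cv2.imwrite('pics/'+n+'.png',im[:,:,::-1])
def proj(c,p,P=None):
    P=P or camera_params(c); q=np.array(P["camera_from_world"])@np.append(p,1); k=np.array(P["K"])@q[:3]; return k[:2]/k[2]
def ray(c,px,P=None):
    P=P or camera_params(c); T=np.linalg.inv(np.array(P["camera_from_world"])); d=np.linalg.inv(np.array(P["K"]))@[px[0],px[1],1]
    return T[:3,3],T[:3,:3]@d
def onz(c,px,z,P=None):
    o,d=ray(c,px,P); return o+d*(z-o[2])/d[2]
def tri(obs):
    A=np.zeros((3,3));b=np.zeros(3)
    for c,px in obs:
        o,d=ray(c,px); d=d/np.linalg.norm(d); M=np.eye(3)-np.outer(d,d); A+=M;b+=M@o
    return np.linalg.solve(A,b)
def down(yaw): # tool z down, tool y axis at angle yaw+90deg? tool x along (cos yaw, sin yaw)
    c,s=np.cos(yaw),np.sin(yaw)
    M=np.array([[c,s,0],[s,-c,0],[0,0,-1]]) # columns x=(c,s,0), y=(s,-c,0), z=(0,0,-1)
    return R.from_matrix(M).as_quat()
E
python3 - <<'E'
from h import *
for c in ("side","top","wrist"):
    save(c+'0',read_camera(c))
    for n in ["arbor_grip","arbor_flange","spindle","spindle_mouth","wedge_tab","stand_mouth","cast_mid","tape_mid","wax_jar_mid"]:
        r=tip_of(c,n)
        print(c,n,[(np.round(x["at"],1).tolist(),round(x["confidence"],2)) for x in r[:2]])
    P=camera_params(c); print(np.linalg.inv(np.array(P["camera_from_world"])).round(3).tolist())
print(read_time_s(),read_tcp_rot(),read_eef_pos(),read_ft_force())
E
```

```text
pics
side arbor_grip [([243.7, 224.6], 0.78)]
side arbor_flange [([243.6, 233.5], 0.86)]
side spindle [([279.0, 190.5], 0.73), ([204.1, 218.1], 0.48)]
side spindle_mouth [([281.6, 163.0], 0.82)]
side wedge_tab [([241.7, 180.9], 0.67)]
side stand_mouth [([245.1, 232.5], 0.9)]
side cast_mid [([263.6, 163.3], 0.53)]
side tape_mid [([203.0, 216.7], 0.54), ([262.1, 164.0], 0.35)]
side wax_jar_mid [([200.6, 294.1], 0.75), ([241.1, 220.5], 0.44)]
[[1.0, -0.005, -0.017, 0.545], [0.014, -0.409, 0.912, -0.873], [-0.012, -0.912, -0.409, 0.501], [0.0, 0.0, 0.0, 1.0]]
top arbor_grip [([259.0, 224.8], 0.65), ([324.6, 189.6], 0.6)]
top arbor_flange [([201.0, 157.9], 0.72), ([327.4, 187.5], 0.67)]
top spindle [([203.3, 161.6], 0.8)]
top spindle_mouth [([199.0, 150.7], 0.93)]
top wedge_tab [([211.2, 197.1], 0.45)]
top stand_mouth [([320.4, 187.9], 0.89), ([210.4, 193.7], 0.61)]
top cast_mid [([148.8, 174.4], 0.73)]
top tape_mid [([259.0, 222.7], 0.54), ([198.3, 157.1], 0.22)]
top wax_jar_mid [([357.9, 213.4], 0.7), ([324.8, 184.7], 0.62)]
[[0.021, -0.993, 0.116, 0.379], [-1.0, -0.02, 0.009, 0.038], [-0.006, -0.116, -0.993, 1.176], [0.0, 0.0, 0.0, 1.0]]
wrist arbor_grip []
wrist arbor_flange []
wrist spindle []
wrist spindle_mouth []
wrist wedge_tab []
wrist stand_mouth []
wrist cast_mid []
wrist tape_mid []
wrist wax_jar_mid []
[[0.351, -0.904, -0.243, 0.289], [-0.936, -0.339, -0.091, -0.586], [-0.0, 0.259, -0.966, 0.373], [0.0, 0.0, 0.0, 1.0]]
1.5 [ 9.83947760e-01  1.78456729e-01  1.13444871e-05 -1.59293332e-05] [ 0.22827468 -0.60859134  0.25027171] [-0.29054553 -0.61321516 -1.16798295]
```

Run:
```python
import cv2
a=cv2.imread('pics/side0.png')[120:340,150:350]; cv2.imwrite('pics/side0c.png',cv2.resize(a,None,fx=2.7,fy=2.7,interpolation=2))
a=cv2.imread('pics/top0.png')[110:260,120:400]; cv2.imwrite('pics/top0c.png',cv2.resize(a,None,fx=2.8,fy=2.8,interpolation=2))
```

```text
(no output)
```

View pics/side0c.png

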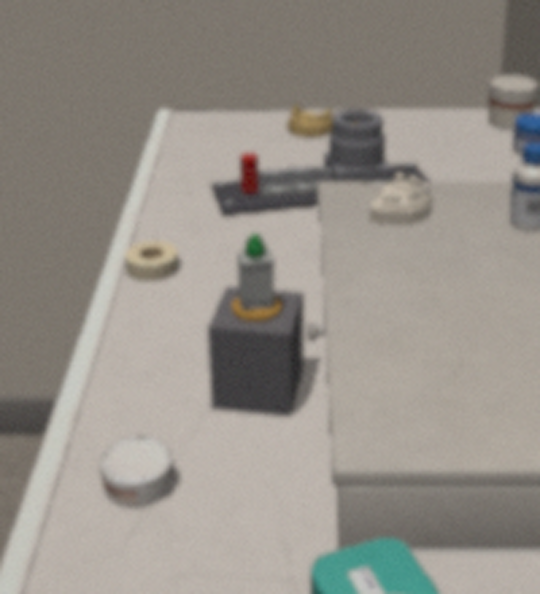

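View pics/top0c.png

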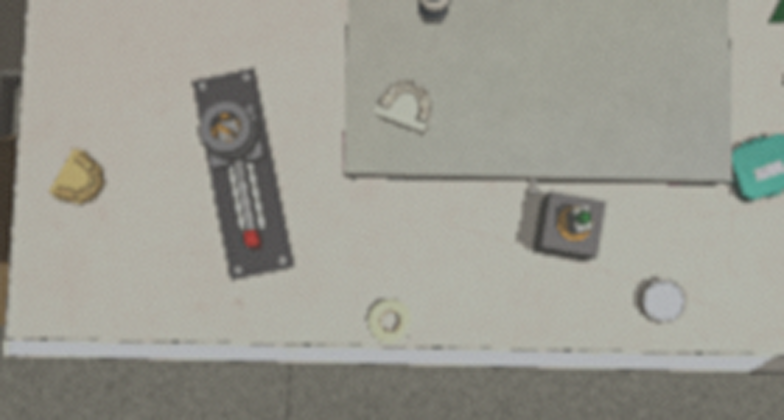

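Run:
```python
from h import *
obs=lambda a,b:tri([("side",a),("top",b)])
print("mouth",obs([281.6,163],[199,150.7]), onz("top",[199,150.7],.088),onz("side",[281.6,163],.088))
print("tab",obs([241.7,180.9],[211.2,197.1]), onz("top",[211.2,197.1],.04),onz("side",[241.7,180.9],.04))
print("stand",obs([245.1,232.5],[320.4,187.9]), onz("top",[320.4,187.9],.076),onz("side",[245.1,232.5],.076))
print("grip",obs([243.7,224.6],[324.6,189.6]), onz("top",[324.6,189.6],.103),onz("side",[243.7,224.6],.103))
print("tape",onz("top",[259,222.7],.009),onz("side",[203,216.7],.009))
print("cast",onz("top",[148.8,174.4],.0145),onz("side",[263.6,163.3],.0145))
print("wax",onz("top",[357.9,213.4],.012),onz("side",[200.6,294.1],.012))
```

```text
mouth [0.62005985 0.23307745 0.08724814] [0.62799239 0.23347642 0.088     ] [0.61195651 0.22608118 0.088     ]
tab [0.48781379 0.19615681 0.04175132] [0.48549662 0.19612362 0.04      ] [0.49002839 0.20108991 0.04      ]
stand [ 0.51583259 -0.15429267  0.0712791 ] [ 0.51826708 -0.15319864  0.076     ] [ 0.51322293 -0.16304102  0.076     ]
grip [ 0.51069919 -0.1628565   0.09532118] [ 0.50982626 -0.16142221  0.103     ] [ 0.51129509 -0.17630922  0.103     ]
tape [0.40631714 0.03865795 0.009     ] [0.39243904 0.03135743 0.009     ]
cast [0.56029766 0.41239453 0.0145    ] [0.55910231 0.41962527 0.0145    ]
wax [ 0.44368733 -0.28842793  0.012     ] [ 0.43025884 -0.28487945  0.012     ]
```

Run:
```python
from h import *
t=read_time_s()
names=["arbor_grip","arbor_flange","stand_mouth"]
for k,(yaw) in enumerate([1.4]):
    move_ptp([0.50,-0.165,0.30],down(yaw)); print("t",read_time_s()-t,read_qpos().round(2) if hasattr(read_qpos(),'round') else read_qpos())
    P=camera_params("wrist"); im=read_camera("wrist"); save(f'w1_{k}',im)
    for n,z in zip(names,[.103,.076,.076]):
        for r in tip_of("wrist",n)[:1]: print(n,r["at"],round(r["confidence"],2),onz("wrist",r["at"],z,P).round(4))
    np.save(f'w1_{k}.npy',np.array(P["camera_from_world"])); print(P["K"])
```

```text
t 1.8917000000000002 [ 0.63  0.13 -0.42  1.82  0.06  1.2   0.02]
arbor_grip [263.7, 176.4] 0.85 [ 0.5105 -0.171   0.103 ]
arbor_flange [265.1, 168.6] 0.56 [ 0.5136 -0.168   0.076 ]
stand_mouth [263.1, 165.7] 0.64 [ 0.5119 -0.1643  0.076 ]
[[306.41516932   0.         252.51999783]
 [  0.         306.41516932 193.92597802]
 [  0.           0.           1.        ]]
```

View pics/w1_0.png

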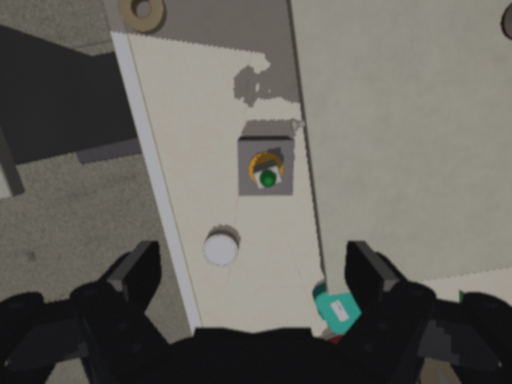

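Run:
```python
import cv2
a=cv2.imread('pics/w1_0.png')[120:210,215:325]; cv2.imwrite('pics/w1_0c.png',cv2.resize(a,None,fx=7,fy=6.5,interpolation=2))
```

```text
(no output)
```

View pics/w1_0c.png

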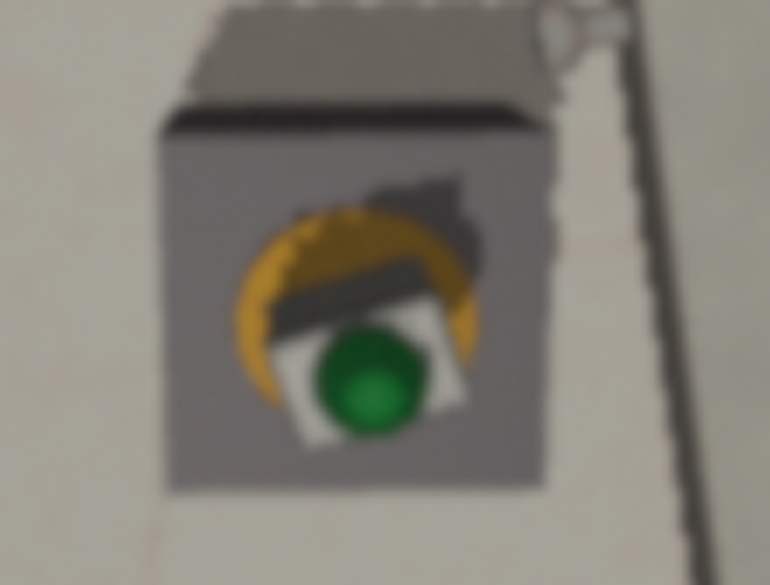

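Run:
```python
from h import *
P=dict(K=np.array([[306.415,0,252.52],[0,306.415,193.926],[0,0,1]]),camera_from_world=np.load('w1_0.npy'))
f=lambda x,y,z:onz("wrist",[(x+.5)/7+215-.5,(y+.5)/6.5+120-.5],z,P)
c=np.array([f(*p,.125) for p in [(272,342),(432,293),(468,402),(312,448)]]);print(c.round(4),c.mean(0))
for a,b in((0,1),(1,2),(3,2),(0,3)):
    d=c[b]-c[a];print(np.linalg.norm(d),np.arctan2(d[1],d[0]))
print("flange",f(357,325,.081))
s=np.array([f(*p,.076) for p in [(160,132),(552,130),(543,488),(166,490)]]);print(s.round(4),s.mean(0))
```

```text
[[ 0.5012 -0.1604  0.125 ]
 [ 0.5246 -0.1569  0.125 ]
 [ 0.527  -0.1744  0.125 ]
 [ 0.504  -0.1777  0.125 ]] [ 0.5142121  -0.16735031  0.125     ]
0.023637251964638995 0.14889819815534197
0.017710646639297955 -1.4320621118793084
0.02329466405297934 0.14227843403414017
0.017556285318349334 -1.4126084049113754
flange [ 0.51391404 -0.16827935  0.081     ]
[[ 0.4884 -0.1305  0.076 ]
 [ 0.5502 -0.1411  0.076 ]
 [ 0.5398 -0.2041  0.076 ]
 [ 0.4775 -0.1935  0.076 ]] [ 0.51399152 -0.16728499  0.076     ]
```

Run:
```python
from h import *
t=read_time_s()
for k,yaw in enumerate([0.26+np.pi,0.26]):
    move_ptp([0.585,0.222,0.28],down(yaw)); print("t",read_time_s()-t,np.round(read_qpos(),2))
    P=camera_params("wrist"); im=read_camera("wrist"); save(f'w2_{k}',im)
    for n,z in zip(["spindle_mouth","wedge_tab","spindle"],[.088,.04,0]):
        for r in tip_of("wrist",n)[:1]: print(n,np.round(r["at"],1),round(r["confidence"],2),onz("wrist",r["at"],z,P).round(4))
    np.save(f'w2_{k}.npy',np.array(P["camera_from_world"]))
    cv2.imwrite(f'pics/w2_{k}b.png',cv2.resize(im[:,:,::-1],(800,600),interpolation=2))
```

```text
t 1.475 [ 0.22  0.44 -0.84  1.59  0.34  1.26  1.15]
spindle_mouth [252.4 205.4] 0.73 [0.6163 0.2272 0.088 ]
wedge_tab [258.1  86.5] 0.65 [0.4943 0.2017 0.04  ]
spindle [252.1 184.2] 0.81 [0.6139 0.226  0.    ]
t 1.9250000000000003 [ 0.22  0.44 -0.85  1.59  0.34  1.26  1.15]
spindle_mouth [248.9 205.5] 0.91 [0.6168 0.2257 0.088 ]
wedge_tab [248.  195.3] 0.74 [0.619  0.2246 0.04  ]
spindle [251.8 185.8] 0.76 [0.6156 0.2284 0.    ]
```

View pics/w2_0b.png

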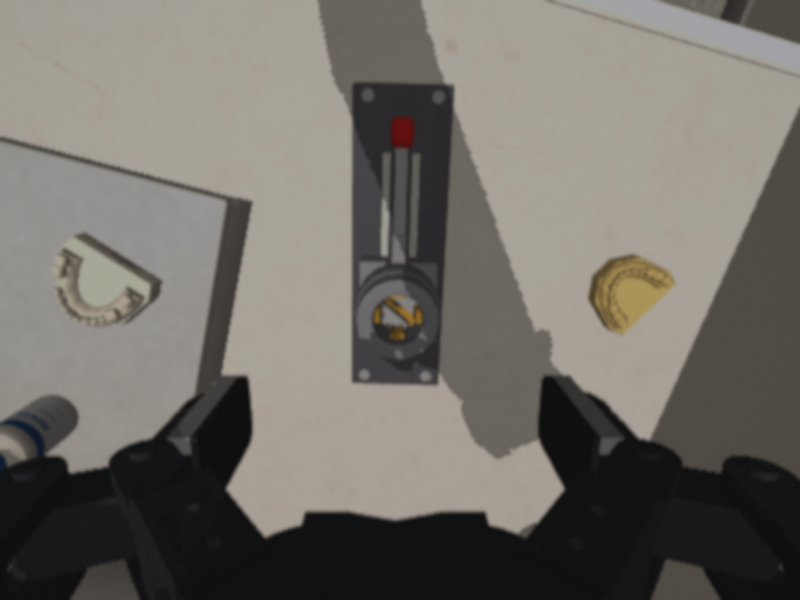

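View pics/w2_1b.png

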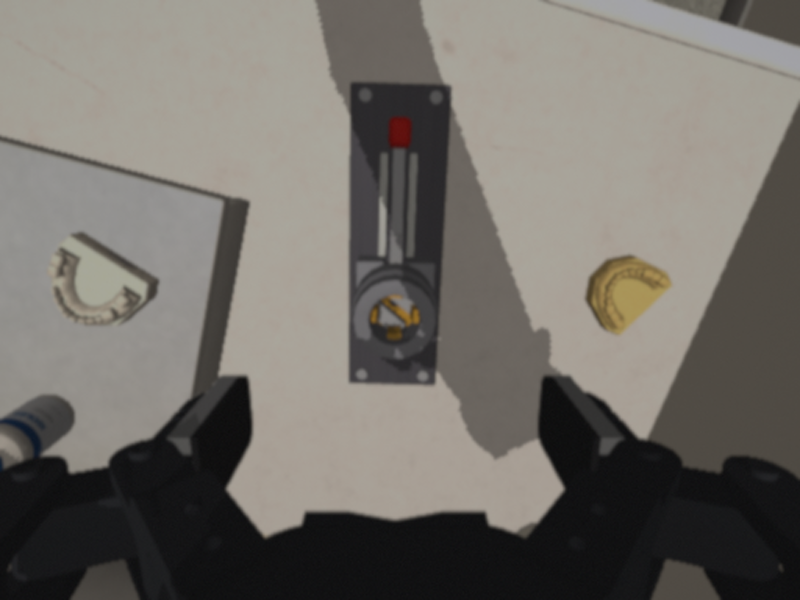

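Run:
```python
from h import *
P=dict(K=np.array([[306.415,0,252.52],[0,306.415,193.926],[0,0,1]]),camera_from_world=np.load('w2_0.npy'))
f=lambda x,y,z:onz("wrist",[(x+.5)*.64-.5,(y+.5)*.64-.5],z,P)
c=np.array([f(*p,.008) for p in [(353,84),(452,86),(438,384),(352,383)]]);print(c.round(4))
for a,b in((0,1),(1,2),(3,2),(0,3)):
    d=c[b]-c[a];print(np.linalg.norm(d),np.arctan2(d[1],d[0]))
s=np.array([f(*p,.008) for p in [(367,95),(439,97),(426,376),(365,374)]])
for a,b in((0,1),(1,2),(3,2),(0,3)):
    d=s[b]-s[a];print("scr",np.linalg.norm(d),np.arctan2(d[1],d[0]))
tab=f(403,124,.055);print("tabtop",tab)
a=cv2.imread('pics/w2_0.png')[160:235,215:295]; cv2.imwrite('pics/w2_0c.png',cv2.resize(a,None,fx=8,fy=8,interpolation=2))
a=cv2.imread('pics/w2_0.png')[50:125,215:295]; cv2.imwrite('pics/w2_0t.png',cv2.resize(a,None,fx=8,fy=8,interpolation=2))
```

```text
[[0.4659 0.1549 0.008 ]
 [0.4482 0.228  0.008 ]
 [0.6873 0.2859 0.008 ]
 [0.706  0.2112 0.008 ]]
0.07529387674774217 1.8089401045585185
0.24604981824244854 0.23722770976789073
0.07693351632622272 1.815830800050513
0.24658687555846895 0.23058770172654078
scr 0.055074069775293735 1.8018435301058204
scr 0.2305949891381208 0.2308465235260247
scr 0.0543257895954336 1.7930369274316902
scr 0.23011764225262824 0.23410699550160108
tabtop [0.48837718 0.19948123 0.055     ]
```

View pics/w2_0c.png

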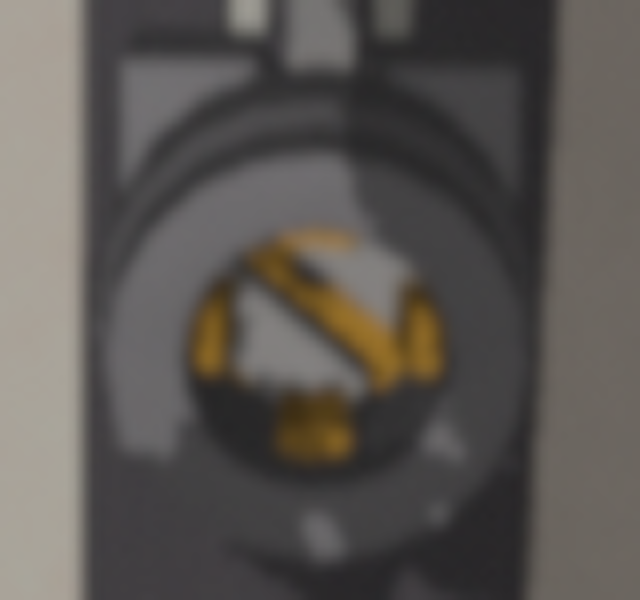

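View pics/w2_0t.png

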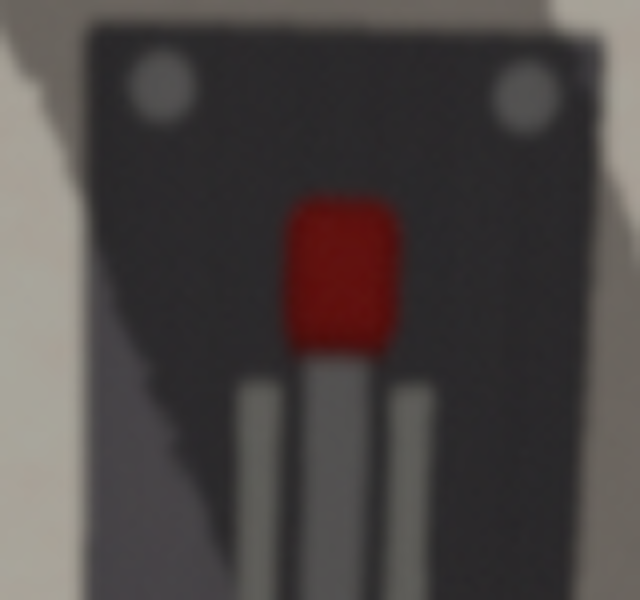

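Run:
```python
from h import *
P=dict(K=np.array([[306.415,0,252.52],[0,306.415,193.926],[0,0,1]]),camera_from_world=np.load('w2_0.npy'))
g=lambda x,y,z,oy=160:onz("wrist",[(x+.5)/8+215-.5,(y+.5)/8+oy-.5],z,P)
print("mouth",g(315,355,.088))
for a,b in (((250,270),(370,385)),((300,260),(410,350)),((262,250),(385,380))):
    d=g(*b,.058)-g(*a,.058); print("slot",np.arctan2(d[1],d[0]))
print("axis@58",(g(310,328,.058)+g(340,305,.058))/2, (g(262,250,.041)+g(385,380,.041))/2)
T=[g(*p,.055,50) for p in [(285,200),(400,200),(388,355),(292,355)]];print(np.round(T,4),np.mean(T,0))
d=np.mean(T,0)-g(315,355,.088);print(np.hypot(*d[:2]),np.arctan2(-d[1],-d[0]))
print(np.linalg.inv(P["camera_from_world"])[:3,3], R.from_quat(read_tcp_rot()).as_matrix().round(4).tolist(),read_eef_pos())
```

```text
mouth [0.6142585  0.22842451 0.088     ]
slot 1.0437110646397587
slot 1.1256205749839228
slot 0.9963101424133096
axis@58 [0.61703357 0.23076305 0.058     ] [0.62162122 0.23193753 0.041     ]
[[0.486  0.1905 0.055 ]
 [0.4821 0.2053 0.055 ]
 [0.5014 0.2089 0.055 ]
 [0.5047 0.1964 0.055 ]] [0.49353171 0.20028049 0.055     ]
0.12396388594172053 0.22903116052014133
[0.52153982 0.202941   0.40273818] [[-0.9664, -0.2571, -0.0], [-0.2571, 0.9664, 0.0], [0.0, 0.0, -1.0]] [0.58497188 0.22201667 0.28001473]
```

Run:
```python
from h import *
q=list(read_qpos()); q[6]-=np.pi
move_j(q); print(read_time_s(),read_eef_pos(),R.from_quat(read_tcp_rot()).as_matrix().round(3).tolist())
P=camera_params("wrist"); im=read_camera("wrist"); save('w3',im)
for n,z in zip(["spindle_mouth"],[.088]):
    for r in tip_of("wrist",n)[:1]: print(n,np.round(r["at"],1),round(r["confidence"],2),onz("wrist",r["at"],z,P).round(4))
np.save('w3.npy',np.array(P["camera_from_world"]))
c=proj("wrist",[.6145,.2285,.088],P).astype(int);print(c)
x0,y0=c[0]-40,c[1]-37
a=im[y0:y0+75,x0:x0+80,::-1]; print(x0,y0)
cv2.imwrite('pics/w3c.png',cv2.resize(a,None,fx=8,fy=8,interpolation=2))
```

```text
8.3667 [0.58495015 0.22201395 0.27998471] [[0.966, 0.257, -0.0], [0.257, -0.966, -0.0], [-0.0, -0.0, -1.0]]
spindle_mouth [250.9 145.4] 0.78 [0.6153 0.2314 0.088 ]
[253 146]
213 109
```

View pics/w3c.png

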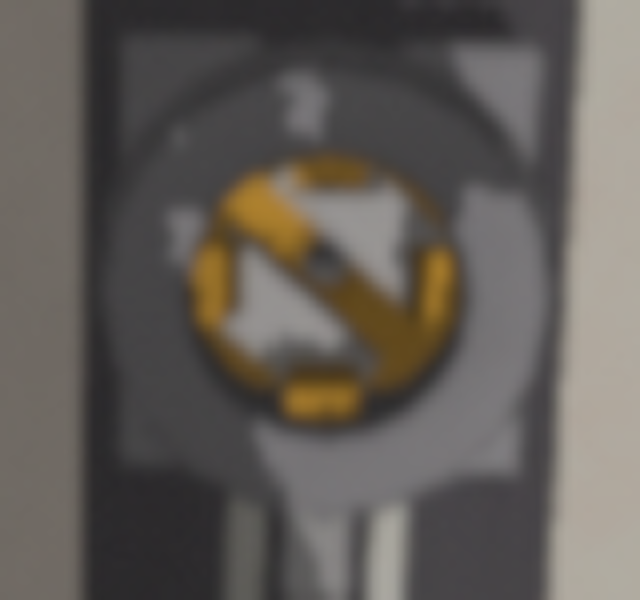

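Run:
```python
from h import *
P=dict(K=np.array([[306.415,0,252.52],[0,306.415,193.926],[0,0,1]]),camera_from_world=np.load('w3.npy'))
g=lambda x,y,z:onz("wrist",[(x+.5)/8+213-.5,(y+.5)/8+109-.5],z,P)
print("mouth",g(327,291,.088),"bush",g(325,262,.041))
for a,b in (((230,225),(385,360)),((290,200),(405,300)),((255,200),(395,345))):
    d=g(*b,.058)-g(*a,.058); print("slot",np.arctan2(d[1],d[0]))
for a,b in (((83,300),(87,30)),((550,600),(578,20)),):
    d=g(*b,.008)-g(*a,.008); print("yaw",np.arctan2(d[1],d[0]))
```

```text
mouth [0.61641912 0.22904607 0.088     ] bush [0.61571549 0.22902482 0.041     ]
slot -2.023901785430179
slot -2.01910373331446
slot -2.1083794130354585
yaw 0.2205607892355288
yaw 0.23779985831153885
```

Run:
```python
from h import *
T=np.linalg.inv(np.load('w1_0.npy'));d=T[:2,3]-[.5,-.165];d/=np.linalg.norm(d);print(d)
g=np.array([.5141,-.1675])-.0011*d;print(g)
q=list(read_qpos()); q[6]+=np.pi
# go to above arbor with tool x toward yaw .146+pi
move_gripper(0.06)
qa=inverse_kinematics([g[0],g[1],.25],down(.146+np.pi)); print(np.round(qa,2))
if qa[6]<-1: qa[6]+=np.pi
move_j(list(qa))
print(read_time_s(),read_eef_pos(),R.from_quat(read_tcp_rot()).as_matrix().round(3).tolist(),read_ft_force())
P=camera_params("wrist"); im=read_camera("wrist"); save('w4',im)
for n,z in zip(["arbor_grip","arbor_flange"],[.103,.076]):
    for r in tip_of("wrist",n)[:1]: print(n,np.round(r["at"],1),round(r["confidence"],2),onz("wrist",r["at"],z,P).round(4))
np.save('w4.npy',np.array(P["camera_from_world"]))
c=proj("wrist",[*g,.103],P).astype(int)
x0,y0=c[0]-45,c[1]-40;print(x0,y0)
cv2.imwrite('pics/w4c.png',cv2.resize(im[y0:y0+80,x0:x0+90,::-1],None,fx=7,fy=7,interpolation=2))
```

```text
[0.16440103 0.98639358]
[ 0.51391916 -0.16858503]
[ 1.35  0.61 -1.44  1.82  0.63  1.3   1.45]
11.7333 [ 0.51404771 -0.16822873  0.25006773] [[-0.989, -0.146, 0.0], [-0.146, 0.989, 0.0], [-0.0, -0.0, -1.0]] [-0.48012916 -0.0970162   0.03276931]
arbor_grip [254.8 186.6] 0.69 [ 0.5136 -0.1666  0.103 ]
arbor_flange [253.4 178.8] 0.88 [ 0.5124 -0.168   0.076 ]
207 146
```

View pics/w4c.png

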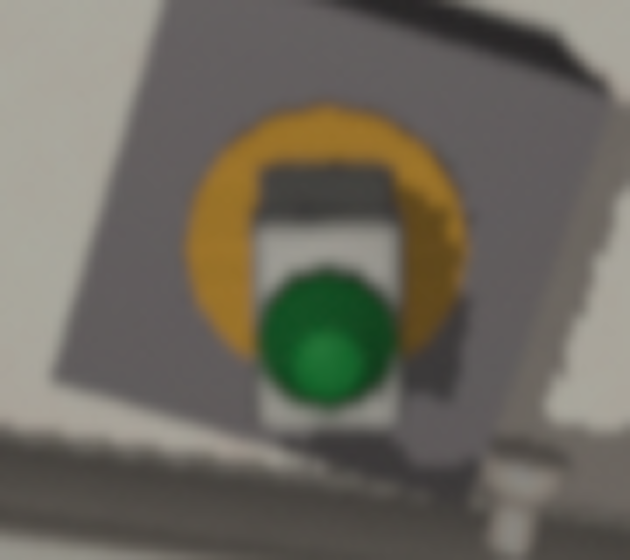

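Run:
```python
from h import *
P=dict(K=np.array([[306.415,0,252.52],[0,306.415,193.926],[0,0,1]]),camera_from_world=np.load('w4.npy'))
g=lambda x,y,z:onz("wrist",[(x+.5)/7+207-.5,(y+.5)/7+146-.5],z,P)
a=np.array([.989,.146,0])
print("head",g(329,324,.125)+.0011*a,"flange",g(327,245,.081)+.0011*a)
d=g(402,428,.125)-g(402,218,.125);print(np.arctan2(d[1],d[0]),np.linalg.norm(d)); d=g(258,428,.125)-g(255,218,.125);print(np.arctan2(d[1],d[0]))
print(inverse_kinematics([.5147,-.1677,.107],down(.146+np.pi)),inverse_kinematics([.6153,.2288,.2],down(.232)),inverse_kinematics([.6153,.2288,.2],down(1.232)))
```

```text
head [ 0.5139787  -0.16775333  0.125     ] flange [ 0.51419706 -0.16784843  0.081     ]
0.15652386828762657 0.025968263241740955
0.15261761112233604
[ 1.19930549  0.74017164 -1.22753725  1.93023024  0.80444332  1.07902721
  1.34008349] [ 0.0923957   0.5364897  -0.68727351  1.59786558  0.36504283  1.13932793
 -2.01926195] [ 0.18057169  0.58018844 -0.82040993  1.59357524  0.45113975  1.16715517
 -1.07745505]
```

Run:
```python
from h import *
o=down(.15+np.pi)
movel([.514,-.1677,.15],o,.15)
movel([.514,-.1677,.107],o,.06)
print(read_time_s(),read_eef_pos(),read_ft_force())
move_gripper(0.0,50)
print(read_time_s(),read_finger_gap(),read_ft_force(),read_ft_torque(),R.from_quat(read_tcp_rot()).as_euler('xyz'))
movel([.514,-.1677,.118],o,.05)
print(read_time_s(),read_finger_gap(),read_ft_force(),read_ft_torque())
```

```text
13.5667 [ 0.51429394 -0.16756303  0.10719475] [-0.17209934 -0.11930358  0.55610916]
14.0167 0.01742837958113427 [-0.06039835  0.50086159  1.64945246] [-0.01205657  0.05117893 -0.03030936] [-3.14121637e+00  6.42637561e-04 -2.99156797e+00]
14.3833 0.017376695568059788 [-0.41942773 -0.08284347 -0.51179436] [ 0.00180299 -0.00544297 -0.06610016]
```

Run:
```python
from h import *
movel([.514,-.1677,.24],down(.15+np.pi),.25)
X,Y=.6153,.2288; o=down(.232+np.pi)
movel([X,Y,.24],o,.25)
pause(.2)
print(read_time_s(),read_eef_pos(),read_ft_force(),read_qpos())
im=read_camera("side");save('s5',im)
im2=read_camera("wrist")
c=[281,150]
a=cv2.resize(im[100:200,230:340,::-1],None,fx=4,fy=4,interpolation=2);cv2.imwrite('pics/s5c.png',a)
save('w5',im2)
```

```text
17.0083 [0.61561085 0.22755584 0.23998148] [-0.27156335 -0.70435052 -0.67581294] [ 0.39168177  0.72744843 -1.20948157  1.54862111  0.69161993  1.35099268
  0.91144702]
```

View pics/s5c.png

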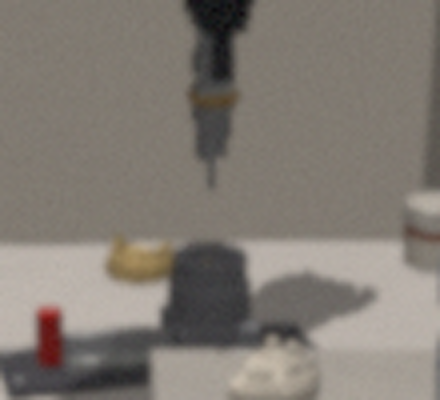

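View pics/w5.png

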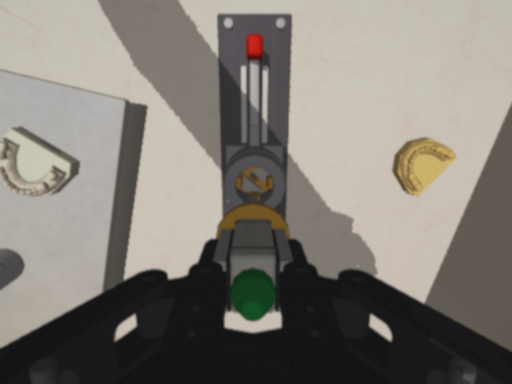

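```bash
python3 - <<'E'
from h import *
print(read_eef_pos(),read_time_s())
X,Y=.6153,.2288
for z in (.209,.141,.088,.03): print(z,(proj("side",[X,Y,z])-[230,100])*4, (proj("side",[X+.002,Y,z])-[230,100])*4)
E
python3 - <<'E'
import cv2
a=cv2.imread('pics/s5.png')[105:190,260:305];cv2.imwrite('pics/s5d.png',cv2.resize(a,None,fx=7,fy=7,interpolation=0))
E
```

```text
[0.61550667 0.22800792 0.24006067] 17.1083
0.209 [213.84656255  95.6301406 ] [216.58196144  95.60891295]
0.141 [211.98131881 184.4291452 ] [214.65059146 184.41107637]
0.088 [210.58885326 250.72051092] [213.20876237 250.70471485]
0.03 [209.12282357 320.51405836] [211.69076296 320.50057623]
```

View pics/s5d.png

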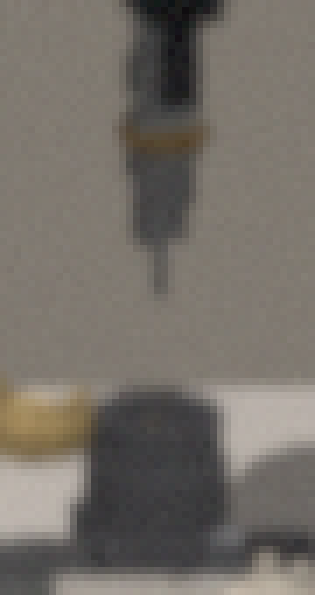

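```bash
cat >> h.py <<'E'
X,Y=.6153,.2288
def ff(): 
    return np.mean([read_ft_force() for _ in range(3)],0)
def st(tag=""):
    p=np.array(read_eef_pos()); e=R.from_quat(read_tcp_rot()).as_matrix(); 
    print(tag,"t%.2f"%read_time_s(),p.round(4),"yaw%.3f"%(np.arctan2(e[1,0],e[0,0])%np.pi),"tilt%.4f"%np.arccos(min(1,-e[2,2])),"F",np.round(read_ft_force(),1),"T",np.round(read_ft_torque(),2),"gap%.4f"%read_finger_gap())
E
python3 - <<'E'
from h import *
o=down(.232+np.pi)
movel([X,Y,.155],o,.12); st()
for z in (.146,.142,.139):
    movel([X,Y,z],o,.05); st(z)
    if abs(ff()[2])>6: break
E
```

```text
t17.97 [0.6156 0.2295 0.1558] yaw0.232 tilt0.0014 F [-0.5  0.  -1. ] T [ 0.01 -0.02  0.  ] gap0.0173
0.146 t18.30 [0.6152 0.2286 0.1458] yaw0.232 tilt0.0006 F [ 0.4  0.5 -0.2] T [-0.02 -0.01  0.  ] gap0.0174
0.142 t18.55 [0.6151 0.2286 0.1417] yaw0.232 tilt0.0006 F [-0.4  0.1 -1.4] T [ 0.03 -0.02  0.02] gap0.0174
0.139 t18.80 [0.6153 0.2288 0.1388] yaw0.232 tilt0.0002 F [ 0.3 -0.3 -0.5] T [-0.01 -0.06  0.01] gap0.0178
```

Run:
```python
from h import *
o=down(.232+np.pi)
z=.139
while z>.1285:
    z-=.001
    movel([X,Y,z],o,.03); f=ff()
    if f[2]>3.5 or np.hypot(f[0],f[1])>5: break
st(z)
```

```text
0.132 t20.55 [0.6156 0.229  0.1334] yaw0.232 tilt0.0008 F [-0.2 -1.1  5.8] T [-0.34  0.31 -0.05] gap0.0175
```

Run:
```python
from h import *
y=.232; z=.132
while y<1.24:
    y+= .10 if y<.55 else .04
    movel([X,Y,z],down(y+np.pi),.06)
    f=ff(); p=read_eef_pos()
    print(round(y,3),round(p[2],4),f.round(1),end=' | ')
    if p[2]<.1325 and f[2]<2: break
    if f[2]>8: z+=.0005
    if f[2]<3.5: z-=.0004
print(); st(z)
```

```text
0.332 0.1334 [-0.2 -0.8  5.9] | 0.432 0.1334 [-1.1 -0.8  5.8] | 0.532 0.1333 [-0.4  0.1  5.5] | 0.632 0.1333 [ 0.3 -0.6  4.2] | 0.672 0.1333 [ 0.3 -0.4  4.6] | 0.712 0.1332 [ 0.2 -0.8  5. ] | 0.752 0.1332 [-0.   0.9  5.5] | 0.792 0.1332 [ 0.4 -0.4  3.7] | 0.832 0.133 [-0.2  0.1  5.1] | 0.872 0.1329 [-1.2  0.1  5. ] | 0.912 0.1324 [0.8 1.1 4.8] | 0.952 0.1313 [1.3 1.7 0.5] | 
0.132 t23.55 [0.6154 0.2285 0.1313] yaw0.950 tilt0.0001 F [1.3 1.7 0.5] T [ 0.21 -0.36  0.06] gap0.0176
```

Run:
```python
from h import *
y=.97
movel([X,Y,.1308],down(y+np.pi),.03);st()
z=.1308
while z>.129 :
    z-=.0006; movel([X,Y,z],down(y+np.pi),.03); f=ff(); print(round(z,4),round(read_eef_pos()[2],4),f.round(1),np.round(read_ft_torque(),2))
    if f[2]>6: break
```

```text
t23.80 [0.6154 0.2286 0.1302] yaw0.969 tilt0.0001 F [ 1.9  1.2 -0.6] T [ 0.3  -0.6  -0.02] gap0.0175
0.1302 0.13 [ 2.7  1.6 -1. ] [ 0.26 -0.55  0.02]
0.1296 0.1297 [1.7 0.9 1.7] [ 0.17 -0.57  0.07]
0.129 0.1292 [2.2 0.7 1.7] [ 0.1  -0.55  0.04]
0.1284 0.1286 [2.2 0.4 2.5] [ 0.13 -0.54  0.06]
```

Run:
```python
from h import *
y=.97; X+=.0005; Y+=.0002
z=.1284;k=0
for i in range(30):
    z-=.0012;k+=1
    movel([X,Y,z],down(y+np.pi+(.03 if k%2 else -.03)),.05); f=ff(); p=read_eef_pos(); print(round(z,4),round(p[2],4),f.round(1),np.round(read_ft_torque()[2],2))
    if f[2]>24 : break
    if np.hypot(f[0],f[1])>10: print("lat");break
st()
```

```text
0.1272 0.1269 [1.4 0.3 0.6] 0.02
0.126 0.1263 [1.5 0.2 3.7] 0.09
0.1248 0.1248 [1.8 1.9 3.3] 0.03
0.1236 0.1242 [0.7 0.8 5.2] 0.09
0.1224 0.1229 [ 1.1 -0.8  5.6] 0.07
0.1212 0.1221 [0.8 0.8 6.9] 0.13
0.12 0.121 [ 0.4 -0.4  6.7] 0.09
0.1188 0.1203 [0.5 0.2 7.8] 0.19
0.1176 0.1194 [-0.7 -0.8  8. ] 0.06
0.1164 0.1193 [-1.7 -2.4 13.4] 0.1
0.1152 0.1193 [-2.1 -2.9 17.4] 0.02
0.114 0.1192 [-4.6 -3.9 20.9] 0.05
0.1128 0.1192 [-3.6 -4.6 25.2] 0.01
 t28.05 [0.6165 0.23   0.1192] yaw0.999 tilt0.0026 F [-3.6 -4.6 25.2] T [-1.17  1.    0.01] gap0.0176
```

Run:
```python
from h import *
o=down(.99+np.pi)
movel([.6158,.2292,.1185],o,.05); st()
move_gripper(.05); st()
movel([.6158,.2292,.215],o,.2)
c,s=np.cos(.232),np.sin(.232)
B=np.array([.6155-.178*c,.229-.178*s])
movel([*B,.20],down(.232+np.pi),.3)
move_gripper(0.0,60)
P=camera_params("wrist");im=read_camera("wrist");save('w6',im);cv2.imwrite('pics/w6b.png',cv2.resize(im[:,:,::-1],(800,600)))
im=read_camera("side");cv2.imwrite('pics/s6.png',cv2.resize(im[100:220,210:340,::-1],None,fx=5,fy=5,interpolation=2))
print((proj("side",[.6155,.229,.088])-[210,100])*5,(proj("side",[.6155,.229,.115])-[210,100])*5)
st()
```

```text
t28.32 [0.6158 0.2294 0.1201] yaw0.989 tilt0.0004 F [ 0.2 -1.9 10.1] T [-0.3   0.23 -0.06] gap0.0174
 t28.73 [0.6151 0.2287 0.1173] yaw0.990 tilt0.0021 F [ 0.4 -0.7 -0.3] T [ 0.01 -0.   -0.02] gap0.0500
[363.54515509 313.28370189] [364.42655406 271.46147284]
 t30.91 [0.4423 0.1881 0.2   ] yaw0.232 tilt0.0001 F [ 0.7 -0.4 -0.4] T [0.03 0.05 0.06] gap-0.0001
```

View pics/w6b.png

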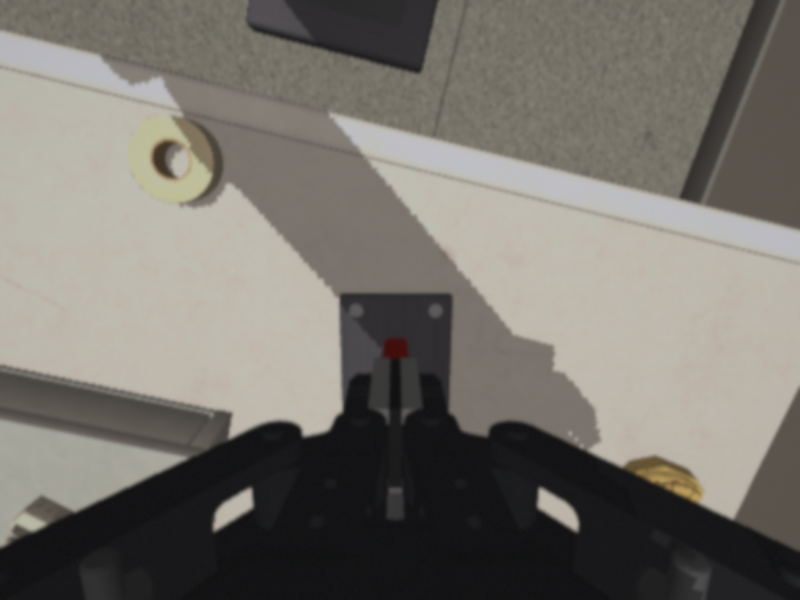

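View pics/s6.png

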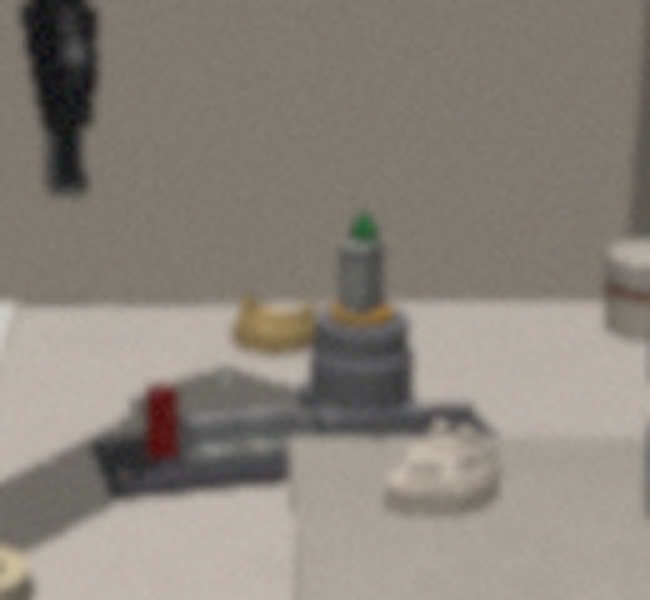

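Run:
```python
from h import *
c,s=np.cos(.232),np.sin(.232); u=np.array([c,s]); A=np.array([.6155,.229]); o=down(.232+np.pi)
at=lambda d:[*(A-d*u),.045]
dist=lambda:(A-np.array(read_eef_pos())[:2])@u
movel(at(.178),o,.25)
movel(at(.155),o,.1); st()
d=.155
while d>.085:
    d-=.003; movel(at(d),o,.06); f=-(np.array(read_ft_force())[:2]@u); print(round(d,3),round(dist(),4),round(f,1),end=' | ')
    if f>28: break
print();st()
```

```text
t32.06 [0.4659 0.1938 0.0462] yaw0.231 tilt0.0022 F [ 0.8  0.3 -0.4] T [-0.    0.03 -0.02] gap-0.0001
0.152 0.1522 -0.5 | 0.149 0.1489 0.8 | 0.146 0.146 0.4 | 0.143 0.1433 0.9 | 0.14 0.14 1.6 | 0.137 0.1372 2.3 | 0.134 0.1344 3.2 | 0.131 0.132 4.7 | 0.128 0.1287 4.2 | 0.125 0.1253 4.6 | 0.122 0.1219 4.3 | 0.119 0.1187 2.8 | 0.116 0.1156 3.3 | 0.113 0.1124 2.1 | 0.11 0.1093 2.7 | 0.107 0.1061 2.2 | 0.104 0.1031 1.0 | 0.101 0.1024 6.1 | 0.098 0.1024 11.1 | 0.095 0.1024 17.0 | 0.092 0.1024 21.3 | 0.089 0.1023 26.3 | 0.086 0.1023 30.8 | 
 t37.81 [0.5158 0.2061 0.0431] yaw0.236 tilt0.0336 F [-29.  -11.   22.6] T [-2.27  5.66 -0.11] gap0.0001
```

Run:
```python
from h import *
c,s=np.cos(.232),np.sin(.232); u=np.array([c,s]); A=np.array([.6155,.229]); o=down(.232+np.pi)
movel([*(A-.112*u),.046],o,.1)
movel([*(A-.13*u),.05],o,.1)
movel([*(A-.14*u),.16],o,.25)
move_gripper(.05)
movel([*(A-.02*u),.25],down(.99+np.pi),.25); st()
P=camera_params("wrist");im=read_camera("wrist");save('w7',im);cv2.imwrite('pics/w7b.png',cv2.resize(im[:,:,::-1],(800,600)))
np.save('w7.npy',np.array(P["camera_from_world"]))
im=read_camera("side");cv2.imwrite('pics/s7.png',cv2.resize(im[100:220,210:340,::-1],None,fx=5,fy=5,interpolation=2))
```

```text
t40.58 [0.5952 0.2243 0.2493] yaw0.990 tilt0.0015 F [-0.4 -0.4 -0. ] T [-0.02  0.01 -0.02] gap0.0501
```

View pics/w7b.png

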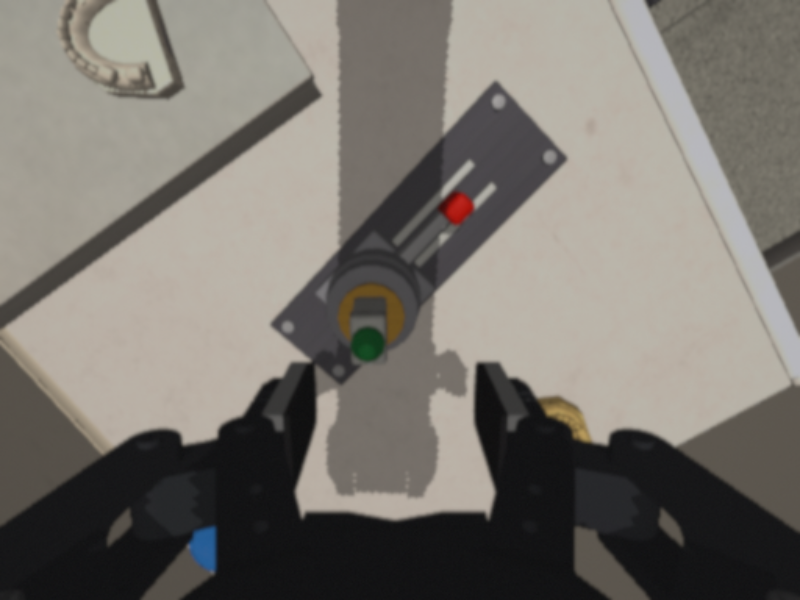

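View pics/s7.png

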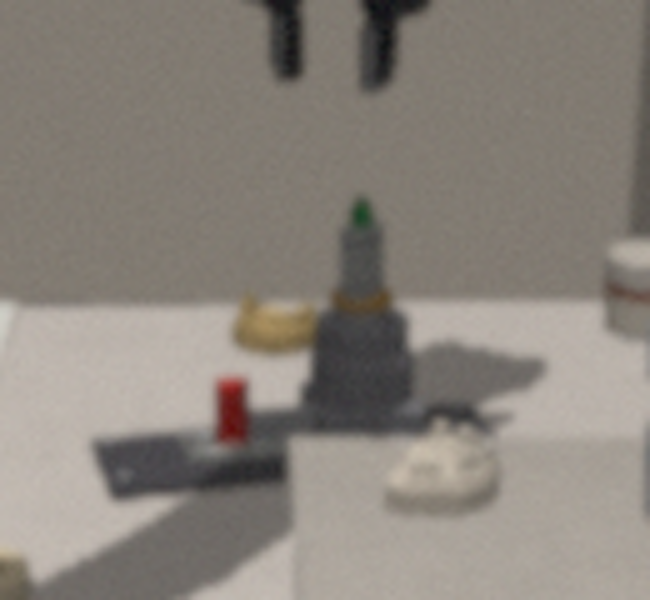

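Run:
```python
from h import *
o=down(.99+np.pi); X,Y=.6157,.2289
movel([X,Y,.18],o,.2)
movel([X,Y,.1305],o,.08); st()
move_gripper(0.0,50); st()
movel([X,Y,.137],o,.04); st()
movel([X,Y,.24],o,.15); st()
```

```text
t41.97 [0.6158 0.2291 0.1306] yaw0.990 tilt0.0004 F [ 0.1 -0.3 -0.6] T [ 0.04  0.04 -0.02] gap0.0501
 t42.35 [0.616  0.2293 0.1312] yaw0.990 tilt0.0012 F [-0.5  0.1  1.9] T [0.01 0.   0.02] gap0.0177
 t42.67 [0.6157 0.2288 0.1372] yaw0.990 tilt0.0003 F [-0.9  0.2 -1. ] T [-0.02 -0.07  0.03] gap0.0172
 t43.50 [0.6153 0.2283 0.2389] yaw0.990 tilt0.0019 F [ 0.4 -0.1 -1.1] T [-0.    0.04 -0.03] gap0.0175
```

Run:
```python
from h import *
o=down(.15+np.pi); X,Y=.5141,-.1677
movel([X,Y,.24],o,.25); pause(.3)
im=read_camera("side");save('s8',im);cv2.imwrite('pics/s8.png',cv2.resize(im[140:280,190:310,::-1],None,fx=4,fy=4,interpolation=2))
movel([X,Y,.19],o,.15); st()
z=.19
for z in (.17,.15,.135,.125,.118):
    movel([X,Y,z],o,.08); f=ff(); st(z)
    if f[2]>4 or np.hypot(f[0],f[1])>4: break
```

```text
t46.12 [ 0.514  -0.1675  0.1898] yaw0.150 tilt0.0008 F [ 0.2  0.2 -1.7] T [ 0.05 -0.02  0.03] gap0.0175
0.17 t46.52 [ 0.5137 -0.1677  0.1695] yaw0.150 tilt0.0010 F [ 0.  -0.2  0.3] T [ 0.03 -0.03 -0.  ] gap0.0173
0.15 t46.92 [ 0.5135 -0.1676  0.1492] yaw0.150 tilt0.0016 F [ 0.1 -0.6 -0.4] T [-0.06  0.06 -0.03] gap0.0181
0.135 t47.26 [ 0.5135 -0.1676  0.1342] yaw0.150 tilt0.0016 F [-0.2  0.8 -0.2] T [ 0.01 -0.01 -0.04] gap0.0170
0.125 t47.53 [ 0.5136 -0.1677  0.1243] yaw0.150 tilt0.0013 F [ 0.   0.6 -1.2] T [-0.03 -0.03  0.05] gap0.0177
0.118 t47.78 [ 0.5137 -0.1677  0.1175] yaw0.150 tilt0.0009 F [ 0.1 -0.2 -0.9] T [-0.04  0.01 -0.01] gap0.0173
```

View pics/s8.png

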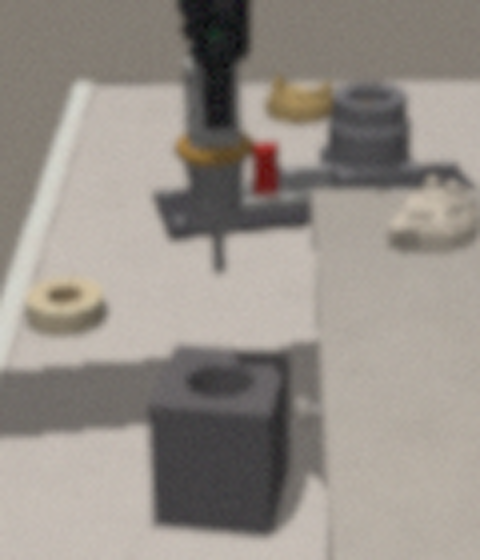

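Arbor hangs straight over the hole (nose at crop 219,270, hole at 220,380); lowering gives no side force. Continue to contact.

Run:
```python
from h import *
o=down(.15+np.pi); X,Y=.5142,-.1677
z=.116
while z>.098:
    z-=.0015; movel([X,Y,z],o,.04); f=ff()
    if f[2]>5: break
st(z)
p=read_eef_pos()
movel([X,Y,p[2]],o,.03); st()
move_gripper(.05); pause(.2); st()
movel([X,Y,.25],o,.2)
P=camera_params("wrist");im=read_camera("wrist");save('w9',im)
im2=read_camera("side");cv2.imwrite('pics/s9.png',cv2.resize(im2[110:320,180:350,::-1],None,fx=2.8,fy=2.8,interpolation=2))
cv2.imwrite('pics/w9b.png',cv2.resize(im[130:250,180:320,::-1],None,fx=4.5,fy=4.5,interpolation=2))
st()
```

```text
0.1085 t49.03 [ 0.5145 -0.1677  0.1092] yaw0.150 tilt0.0006 F [-1.1 -0.3  5. ] T [-0.05  0.46 -0.03] gap0.0177
 t49.28 [ 0.5145 -0.1677  0.1093] yaw0.150 tilt0.0007 F [0.4 0.4 2.2] T [0.03 0.09 0.01] gap0.0174
 t49.90 [ 0.5142 -0.1677  0.1092] yaw0.150 tilt0.0000 F [-0.1 -0.8 -0.3] T [ 0.02 -0.02  0.01] gap0.0498
 t50.85 [ 0.5129 -0.1678  0.2482] yaw0.150 tilt0.0033 F [-0.9  0.   0.5] T [0.   0.01 0.05] gap0.0502
```

View pics/s9.png

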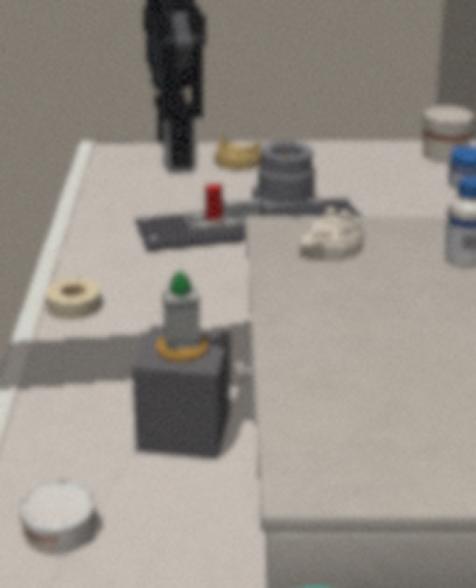

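View pics/w9b.png

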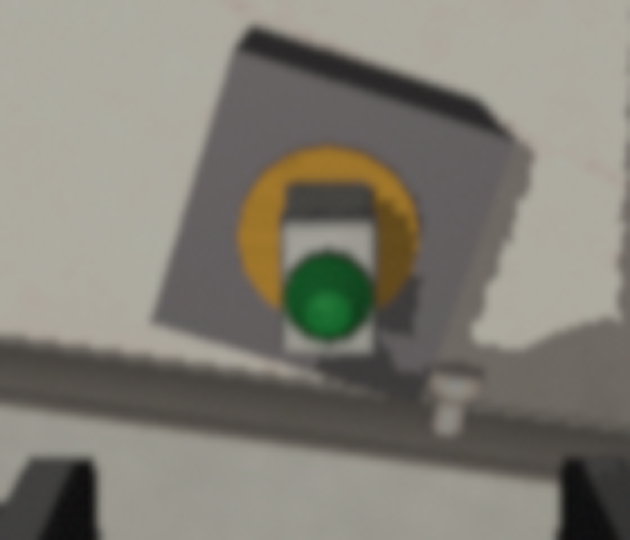

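Run:
```python
from h import *
P=dict(K=np.array([[306.415,0,252.52],[0,306.415,193.926],[0,0,1]]),camera_from_world=np.load('w7.npy'))
t=onz("wrist",[458*.64,208*.64],.055,P)+.0011*np.array([np.cos(.99),np.sin(.99),0]);print(t,np.hypot(t[0]-.6155,t[1]-.229))
print(tip_of("side","arbor_grip")[:1],tip_of("side","arbor_flange")[:1],read_time_s())
pause(.5); sign_off()
```

```text
[0.53636596 0.21028886 0.055     ] 0.08131607143998704
[{'at': [245.0, 224.2], 'confidence': 0.84}] [{'at': [246.0, 232.1], 'confidence': 0.79}] 50.95
the job is handed in; nothing more can be done
```

I carried out the whole job in the order asked and handed it in after about 51 s; no verdict was reported.

- **Trial fit:** The arbor entered in line with the wedge's travel. I twisted it counter-clockwise under about 4 to 6 N. The tang began to drop about 0.72 rad from the start; my camera estimate of the slot was about 0.85. It was pushed home with about 25 N, stopped hard at the expected seated height, and I let go.
- **Wedge:** I pushed the red tab until it stopped, with a horizontal force of about 31 N. At the stop the reading also showed about 23 N vertically and the tool tilted slightly, because the arm was flexing. The tab is about 81 mm from the spindle axis, against an expected 82 mm. The side view showed the arbor lifted, and it then came out with no noticeable pull.
- **Back in the stand:** The last pictures show the arbor upright with its flange on the stand. The gripper was about 2 mm higher at set-down than at the first pick-up, because I gripped the arbor slightly higher after the wedge lifted it. The networks place it within 1 to 2.5 px of its starting position.
- **Bystanders:** The cast, tape and jar look to be where they were in the last side picture.

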